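# Clip the sugar thermometer to the pan, refit the gas knob and hold it in

## Robot

A 6-joint arm with a two-finger parallel gripper is mounted at the origin on the work surface. World frame = base frame: x ahead of the robot, y to its left, z up, the work surface at z = 0. Lengths are in mm, angles in rad, forces in N, time in s.
With the tool pointing down it reaches from about 275 to 750 mm from the base axis. Payload 10.2 kg.
Tool frame: the origin (TCP) lies at the very end of the fingers, on their centre line; the grasp point (between the pads) lies 19 mm behind it; z points along the fingers, y is the line along which they close (so a half turn about z gives the same grasp; the last joint's range is limited). The gripper opens to 85 mm and grips with 20 to 120 N. Pads are 22 mm wide; open, the fingers measure 114 mm over their backs; the gripper's body (76 mm by 85 mm) begins 54 mm behind the grasp point. The pads swing forward as they close: fully open they stand 13 mm farther back than shut.
Start: joints at [-1.473, 0.313, 1.498, -0, 1.331, -0.223], TCP at [165.533, -498.227, 231.294] pointing down, gripper open.
Joint ranges: [-2.94, 2.94], [-0.97, 2.17], [0.19, 2.56], [-1.23, 4.37], [0.02, 3.11], [-2.88, 2.88]. Speed limits (rad/s): [2.39, 2.39, 3.01, 3.14, 3.14, 3.14].

## Interface

Orientations are given as a unit quaternion [w, x, y, z].
In Python, from rig import * gives the robot as it stands. The module is installed in compiled form; this text tells all that it offers.
- The arm moves only by the shell command python3 -m crank 'ROWS' [FORCE]. ROWS is JSON, a list that holds one entry, the list of rows, each a list of 7 numbers: the shift along the tool's x, y, z in units of 25 mm (1.0 is 25 mm), then the turn, a rotation vector about the tool's x, y, z in units of 8 degrees (1.0 is 8 degrees), then the finger opening in mm, from 0 to 85.4. A call has exactly 8 rows; each row shifts and turns the commanded pose from where the row before left it, along the tool's axes as they then stand; what a row does not reach is not made up. A row lasts 1/10 s, in which the tool goes at most 50 mm and 8.59 degrees, less where a joint would pass 70% of its speed; a pose out of reach is approached as far as the arm can. A call is refused whole if a number of a shift passes 1 or a number of a turn 1, either way. A call with a gripper value outside its range is refused whole. The fingers move at their own pace and stop on an object; FORCE is the grip in N (left out, the last holds). Time passes only in rows, so rows that do not move let the fingers close, or fill a call up. It gives the time, the measured TCP pose, the force, the opening and the grip force at its end, in the units of the state.
- sense(): the state, without advancing time (a new reading comes with each control period).
- capture(name): name is "scene" or "top" or "wrist"; returns the picture (420x560x3 uint8, blue, green, red); there is no depth.
- camera_model(name): a dict with "fx", "fy", "cx", "cy" (pixels), "k1" (the pictures are not rectified: a ray, as slopes to the right and down, at radius r is drawn at 1 + k1 r^2 times it, then the intrinsics apply), "world_from_camera" (4x4, takes a point from camera to world coordinates); the wrist camera has in their place "T_tool_cam" (4x4, takes a point from camera to tool coordinates, whose origin is the TCP and whose axes are the flange's). Camera axes: x right, y up, looking along -z (the intrinsics and any distortion apply to the point x, -y, -z); pixel columns grow to the right and rows downward; lengths in mm; the calibration is good to about 2 mm. A picture is of the moment at which its call begins: read the wrist's pose just before it. camera_model takes no time and is no camera call.
- finish_job(): hands the job in; it is judged then, once.
The state is a dict: "time_s": time; "joints": joint angles; "dq": joint speeds; "tau": joint torques, N m; "eef_pos": TCP position; "ee_rot": TCP orientation; "force": force on the tool from outside, world axes, zero at the start; "wrist_torque": the same for the moment, N m; "grip_width": opening from 0.0 (shut) to 1.0 (fully open); "grip_force": force on a finger pad.
Only numpy, scipy, OpenCV 4.12 (cv2) and the standard library are available. Lean on these libraries where they do the work, as an engineer would, in place of code of your own. Each camera call takes 0.05 s, during which the arm holds its last target. There are 200 camera calls.

## Task

Get the caramel pan ready and hold the gas open for lighting: first squeeze the spring clip of the sugar thermometer, take it from the steel container and clip it on the rim of the saucepan on the gas ring, pushed fully down on the rim with its stem hanging inside the pan. Then pick up the loose control knob, turn it so that its key flat matches the flat of the bare valve stem, push it fully home on the stem and press it in to the bottom of its travel; finish while still holding the knob pressed in (the safety valve shuts as soon as it is let go). Keep the pan in place on the trivet and leave the things round about standing where they are.

Things in the scene. Friction and masses are not known exactly. Their poses are not given: they have to be found in the camera images.
- thermometer: steel sugar thermometer with sprung rim clip, 67 g. Origin: underside of the bridge between the jaws, mid-wall; fully down on a 3 mm wall it is at the rim's top. x away from the vessel's inside, y along the wall, z up. At the start clipped on the container's -x wall, stem inside. Fixed jaw and wing: one upright plate, y -10..10, x -4..-1.5, z -22..38 mm, against the wall's inside
- thermo_jaw (a joint): opening of the outer jaw (pivot along y at x 8, z 6; reaches z -20), rad: 0 shut on nothing, 0.115 clamped on a 3 mm wall, 0.60 stop. Clamped, its wing leans out, top edge at x 27, z 35. Fully squeezed the wing is upright, outer face x 12, top z 38 and the jaw gap at the tips is x -1.5 to 13. Squeezing fully takes about 10 N; grip with 20 to 30 N. It closes with about 5 N at the jaw
- wings (a point): grip point of the clip: x 4, y 0, z 36 mm in the thermometer's frame, with its axes; the middle of the squeezed wings, which are then 16 mm over their outsides along x, 20 mm wide in y. Squeeze along x, from above, with the fingertips at z 16 or higher: the dial beside the clip (40 mm across, at x -26, y 40) reaches z 14
- probe_tip (a point): lower end of the thermometer's 5 mm stem: x -26, y 40, z -58 mm in the thermometer's frame, under the dial
- container: rectangular open steel container, fixed, empty, 110 (x) x 176 (y) x 80 mm high, walls 3 mm. Origin at the centre of its underside; the thermometer is clipped on its -x wall (mid-wall at x -53.5 mm)
- pan: steel saucepan on the gas ring, loose, about 1.3 kg. Origin at the centre of its underside, z up. Round: outer radius 100 mm, wall 3 mm (mid-wall radius 98.5), rim 85 mm above the origin, inner floor at 5 mm. A long black handle along its +x, out to 160 mm past the rim, up to z 87 mm; the rest of the rim is clear
- burner (a point): centre of the top of the hob's trivet, on which the pan stands, about 90 mm above the table. Axes: those of the hob (x away from the robot, y left). The hob is 300 x 460 mm, its top 61 mm above the table, with the valve about 250 mm to the right of the burner
- stem_tip (a point): centre of the top end of the bare brass valve stem, upright on the hob's black panel, about 86 mm above the table, 25 mm above the panel. D-section: 12 mm diameter with one deep flat 1.5 mm from the axis (7.5 mm across); end chamfered by 1 to 1.5 mm. This frame's x is the direction the flat faces, z up
- valve_stem (a joint): how far the sprung valve stem is pushed down, m: 0 released, 0.005 bottom of its travel. It resists with 6 N at first and 11 N at the bottom
- valve_turn (a joint): angle of the stem about the vertical relative to the hob, rad (counter-clockwise from above positive; 0: flat towards the hob's +x). It turns with light friction (0.02 N m) from -1.0 to 1.0 and may end at any angle
- knob: loose black control knob, about 60 g, standing on the table, bore down. Origin at the centre of its underside, z up. Round skirt 51 mm across, 16 mm high; on it a bar grip along x, 16 mm wide, x -23..21, with a pointed nose and white line to x 27; top at z 38. See bore
- bore (a point): mouth of the knob's bore, in the centre of its underside (same frame as the knob). D-shaped, 16 mm deep, 13.2 mm diameter, flat 2.2 mm from the axis on the +x (nose) side: it goes on the stem only with its x along stem_tip's x (within about 7 degrees). Seated, the underside is 16 mm below the stem's tip
- sprinkles: squat clear jar with a white lid, 64 mm across, 75 tall; a bystander, origin at its underside
- sauce: amber sauce bottle, 60 mm across, 170 tall; a bystander, origin at its underside
- roller: wooden cone-rolling mandrel standing on its base, 72 mm across, 168 tall; a bystander, origin at its underside
- beaker: aluminium cup, 84 mm across the mouth, 85 tall; a bystander, origin at its underside
- scraper: flat steel scraper with a round black handle, 240 mm long, lying flat along its x; a bystander, origin at its underside
- canister: clear sugar canister with a white lid, 96 mm across, 130 tall; a bystander, origin at its underside

How it is judged (in metres and radians):
On the way, in this order (a step that is already met when the one before it is completed fails the run):
1. the thermometer is clamped on the pan's rim, fully down, stem inside the pan, and let go (contact force between thermometer and pan above 3 N and value of joint thermo_jaw between 0.05 and 0.2 rad and z of thermometer in the frame of pan between 0.079 and 0.091 m and angle between thermometer's own z axis and vertical below 0.2 rad and horizontal distance between probe_tip and pan below 0.094 m and z of probe_tip in the frame of pan below 0.06 m and contact force between the fingers and thermometer below 0.3 N), for 0.3 s.
2. the knob is fully home on the valve stem, flats matched (z of knob in the frame of stem_tip below -0.0135 m and horizontal distance between knob and stem_tip below 0.003 m and angle between knob's own z axis and vertical below 0.12 rad and angle between the x axis of knob and the x axis of stem_tip, either way round below 0.4 rad), for 0.1 s.
At the end, for the whole second after the job is handed in: Fingers hold the knob (over 3 N), home on the stem (13.5 mm or more down, within 3 mm and 0.4 rad), stem pressed over 4 mm. Thermometer clamped on the pan (over 3 N), within 6 mm of fully down, tilt under 0.2 rad, stem inside, released. Pan level, within 30 mm of the trivet centre (all of step 1 and all of step 2 and horizontal distance between pan and burner below 0.03 m and angle between pan's own z axis and vertical below 0.05 rad and value of joint valve_stem above 0.004 m and contact force between the fingers and knob above 3 N); the arm keeps its last pose, push and grip.
It fails at once if a bystander is shoved by more than 40 mm or knocked over (distance of any of sprinkles, sauce, roller, beaker, scraper, canister from where it was at the start of the episode above 0.04 m or angle between any of sprinkles, sauce, roller, beaker, scraper, canister's own z axis and vertical above 0.5 rad).
It also fails if it takes over 59 s, if anything falls off the work surface, if the arm or the gripper's body presses on something with over 40 N, if the wrist force passes 120 N, or if a joint passes its speed limit or range.

## Working session

There is one attempt and no reset: what is moved stays moved. The work goes in short steps, Python scripts to look and compute and a shell command to move; the robot and the scene stay as the last step left them, time stands still between calls to the robot, and variables do not carry over. Pictures are saved under pics/ and viewed, at most 10 in all, crops included, and the job is handed in when it is done.

```bash
mkdir -p pics; cat > h.py <<'E'
from rig import *
import numpy as np, cv2
from scipy.spatial.transform import Rotation as R
def Rt(s): q=s["ee_rot"]; return R.from_quat([q[1],q[2],q[3],q[0]])
def cam(name,s=None):
    m=camera_model(name)
    if name=="wrist":
        T=np.eye(4);T[:3,:3]=Rt(s).as_matrix();T[:3,3]=s["eef_pos"];m["T"]=T@np.array(m["T_tool_cam"])
    else: m["T"]=np.array(m["world_from_camera"])
    return m
def ray(m,u,v):
    x=(u-m["cx"])/m["fx"];y=(v-m["cy"])/m["fy"]
    rd=np.hypot(x,y);r=rd
    for _ in range(30): r=rd/(1+m["k1"]*r*r)
    k=r/rd if rd>0 else 1
    d=m["T"][:3,:3]@np.array([x*k,-y*k,-1]);return m["T"][:3,3],d/np.linalg.norm(d)
def onz(m,u,v,z):
    o,d=ray(m,u,v);return o+d*(z-o[2])/d[2]
def px(m,p):
    c=np.linalg.inv(m["T"])@np.r_[p,1];x=c[0]/-c[2];y=-c[1]/-c[2];k=1+m["k1"]*(x*x+y*y)
    return np.array([m["fx"]*x*k+m["cx"],m["fy"]*y*k+m["cy"]])
E
python3 - <<'E'
from h import *
s=sense();print(s)
for n in ["scene","top"]:
    im=capture(n);cv2.imwrite(f"pics/{n}0.png",im);m=cam(n);print(n,m["fx"],m["k1"],m["T"].round(2).tolist())
print(camera_model("wrist"))
E
```

```text
{'time_s': 0.0, 'joints': array([-1.47343305e+00,  3.13441978e-01,  1.49841125e+00, -2.41267930e-05,
        1.33097832e+00, -2.23406794e-01]), 'dq': array([ 2.54487261e-03, -2.61448682e-04,  1.64698515e-03,  1.74882472e-03,
       -8.50774802e-04,  7.80068272e-05]), 'tau': array([ 8.39411587e-04, -4.12261963e+01, -2.59741312e+01, -1.65264105e-04,
        4.20312543e-03, -1.27675389e-05]), 'eef_pos': array([ 165.48614497, -497.97979257,  230.74889891]), 'ee_rot': array([-6.18951257e-04,  9.87165219e-01,  1.59701116e-01,  2.73194370e-05]), 'force': array([ 0.08678767, -0.99093079, -1.19383635]), 'wrist_torque': array([-4.26626004e-05, -3.85839996e-02,  7.64104279e-02]), 'grip_force': 0.0, 'grip_width': 0.9993590876600204}
scene 459.78778437296967 -0.03321863679486973 [[-0.1, -0.72, 0.69, 1371.46], [1.0, -0.08, 0.06, 92.87], [0.01, 0.69, 0.72, 936.73], [0.0, 0.0, 0.0, 1.0]]
top 535.7304018691913 -0.11564199009591059 [[0.0, 0.99, -0.14, 345.22], [-1.0, -0.0, -0.03, -12.62], [-0.03, 0.14, 0.99, 1537.17], [0.0, 0.0, 0.0, 1.0]]
{'fx': 373.91882863129825, 'fy': 373.91882863129825, 'cx': 276.43053056653224, 'cy': 203.32146724935197, 'k1': -0.030324569713032823, 'T_tool_cam': array([[ 7.52230378e-05,  9.45501604e-01,  3.25617431e-01,
         8.43589518e+01],
       [ 9.99999914e-01, -2.04240769e-04,  3.62041254e-04,
        -8.98566989e-01],
       [ 4.08814941e-04,  3.25617375e-01, -9.45501538e-01,
        -1.43078334e+02],
       [ 0.00000000e+00,  0.00000000e+00,  0.00000000e+00,
         1.00000000e+00]])}
```

View pics/top0.png

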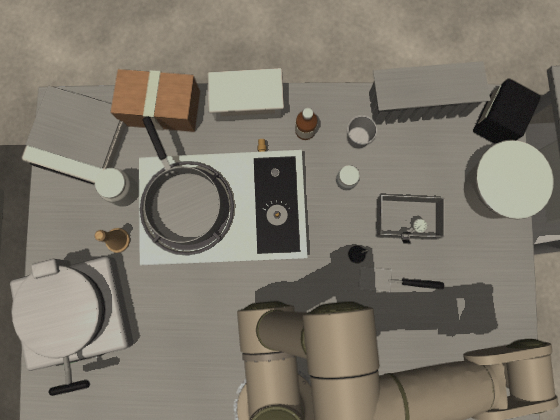

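View pics/scene0.png

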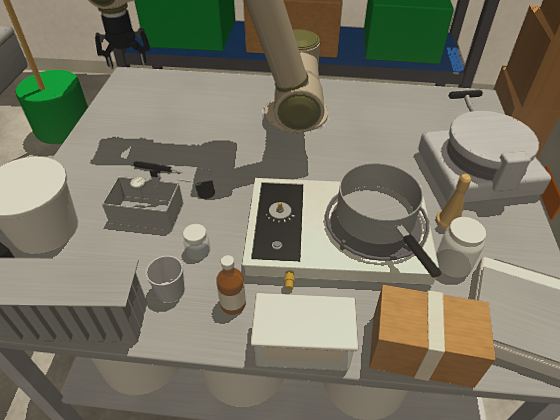

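The top view shows the pan around (187,207), the stem at (277,214), the knob at (357,255), and the container at (410,216) with the clip at (406,236) and the dial at (420,226). The scene view agrees. I'll enlarge crops to measure.

```bash
python3 - <<'E'
from h import *
im=cv2.imread("pics/top0.png")
a=cv2.resize(im[180:290,340:460],None,fx=5,fy=5,interpolation=cv2.INTER_CUBIC)
cv2.imwrite("pics/c1.png",a)
m=cam("top")
for n,u,v,z in [("pan rim",187,207,175),("stem",277,214,86),("knob",357,255,20),("clip",406,236,90),("contC",410,216,80)]: print(n,onz(m,u,v,z).round(1))
# pan rim: fit; container corners etc.
E
```

```text
pan rim [543.2 231.2 175. ]
stem [536.7  -0.9  86. ]
knob [ 428.5 -226.6   20. ]
clip [ 475.9 -351.1   90. ]
contC [ 531.9 -366.3   80. ]
```

View pics/c1.png

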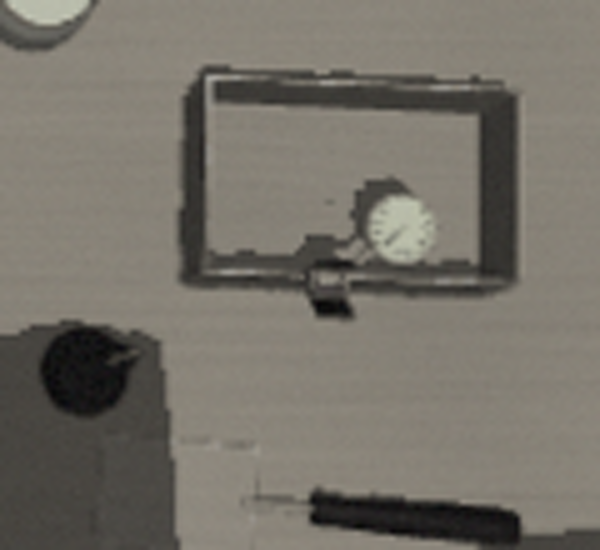

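The crop shows the knob cap centre near (84,370), i.e. top px (356.8,254), with its nose pointing right and a little up. The clip is at crop (328,280), the dial at (402,230), and the container is turned by about -2°. Next I move above the clip for a wrist view.

```bash
python3 -m crank '[[[1,-0.12,0,0,0,0,85],[1,-0.12,0,0,0,0,85],[1,-0.12,0,0,0,0,85],[1,-0.12,0,0,0,0,85],[1,-0.12,0,0,0,0,85],[1,-0.12,0,0,0,0,85],[1,-0.12,0,0,0,0,85],[1,-0.12,0,0,0,0,85]]]' 25 >/dev/null
python3 -m crank '[[[0.95,-0.11,0,0,0,0,85],[0.95,-0.11,0,0,0,0,85],[0.95,-0.11,0,0,0,0,85],[0.95,-0.11,0,0,0,0,85],[0.95,-0.11,0,0,0,0,85],[0.95,-0.11,0,0,0,0,85],[0,0,0,0,0,-1,85],[0,0,0,0,0,-1,85]]]' >/dev/null
python3 -m crank '[[[0,0,0,0,0,-1,85],[0,0,0,0,0,-1,85],[0,0,0,0,0,-1,85],[0,0,0,0,0,-1,85],[0,0,0,0,0,-1,85],[0,0,0,0,0,-1,85],[0,0,0,0,0,-0.95,85],[0,0,0,0,0,0,85]]]'
python3 - <<'E'
from h import *
import pickle
s=sense();im=capture("wrist");cv2.imwrite("pics/w1.png",im);pickle.dump(s,open("w1.pkl","wb"))
print(s["joints"],Rt(s).as_matrix().round(3).tolist(),s["eef_pos"])
cv2.imwrite("pics/w1.png",im)
m=cam("wrist",s)
print(px(m,[476,-351,80]),px(m,[476,-351,110]))
E
```

```text
time_s: 2.5
eef_pos: [477.7, -351.7, 230.9]
ee_rot: [-0.0, 0.707, 0.707, 0.0]
force: [-0.2, 0.1, 0.7]
grip_width: 0.996
grip_force: 0.0
[-8.31962369e-01  4.65863499e-01  1.27891682e+00 -3.72453833e-06
  1.39763376e+00 -8.32724687e-01] [[-0.001, 1.0, -0.001], [1.0, 0.001, 0.001], [0.001, -0.001, -1.0]] [ 477.69959717 -351.69757466  230.90680813]
[274.44981632 183.9603557 ] [274.17378818 195.09254084]
```

View pics/w1.png

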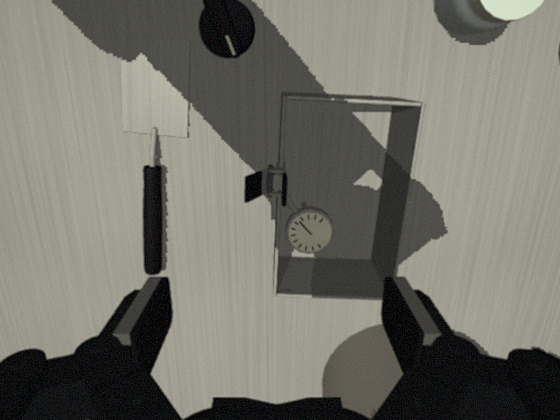

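The wrist view shows the container's -x rim from (282,95) to (276,295), the clip's bridge near (275,181), the outer wing at (245-262,173-203) and the inner wing at (284,187). The dial is at (309,231) and the knob at (227,27), with its line at (235,52).

```bash
python3 - <<'E'
from h import *
import pickle
s=pickle.load(open("w1.pkl","rb"));m=cam("wrist",s);im=cv2.imread("pics/w1.png")
for n,u,v,z in [("rim a",282,95,80),("rim b",276,295,80),("rim c",424,103,80),("rim d",397,299,80),("dial",309,231,94),("wing out top",246,186,115),("inner wing",284,187,118),("knob",227,27,38),("nose",235,52,16)]: print(n,onz(m,u,v,z).round(1))
# dial centre by mask
g=cv2.cvtColor(im,cv2.COLOR_BGR2GRAY)
cv2.imwrite("pics/c2.png",cv2.resize(im[140:260,230:350],None,fx=5,fy=5,interpolation=cv2.INTER_CUBIC))
E
```

```text
rim a [ 481.8 -280.9   80. ]
rim b [ 477.3 -455.8   80. ]
rim c [ 590.5 -286.4   80. ]
rim d [ 588.1 -460.1   80. ]
dial [ 504.1 -386.6   94. ]
wing out top [ 455.7 -342.6  115. ]
inner wing [ 483.1 -342.4  118. ]
knob [ 436.7 -228.7   38. ]
nose [ 440.4 -246.8   16. ]
```

View pics/c2.png

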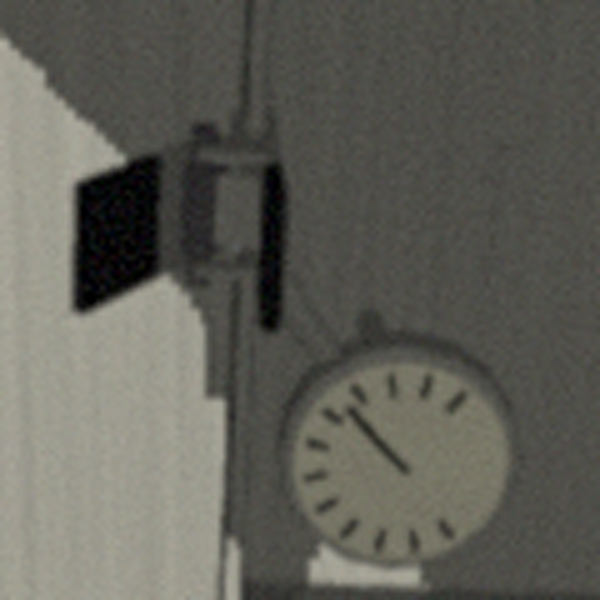

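```bash
python3 - <<'E'
from h import *
import pickle
s=pickle.load(open("w1.pkl","rb"));m=cam("wrist",s);C=lambda u,v:(230+u/5,140+v/5)
for n,u,v,z in [("wing t1",75,185,115),("wing t2",75,312,115),("inner bottom end",272,330,118),("bridge in",228,160,86),("bridge",228,262,86),("dial",402,457,94),("rim above",250,60,80),("rim below",234,380,80)]: print(n,onz(m,*C(u,v),z).round(1))
E
```

```text
wing t1 [ 455.2 -335.9  115. ]
wing t2 [ 454.7 -355.   115. ]
inner bottom end [ 483.5 -356.7  118. ]
bridge in [ 477.  -339.4   86. ]
bridge [ 477.  -356.4   86. ]
dial [ 505.3 -387.    94. ]
rim above [ 480.4 -324.6   80. ]
rim below [ 478. -379.   80.]
```

```bash
python3 -m crank '[[[0.22,-0.1,0,0,0,0.19,60],[0,0,0.9,0,0,0,60],[0,0,0.9,0,0,0,60],[0,0,0.9,0,0,0,60],[0,0,0.9,0,0,0,60],[0,0,0.9,0,0,0,60],[0,0,0.5,0,0,0,60],[0,0,0.32,0,0,0,60]]]' 25
python3 -m crank '[[[0,0,0,0,0,0,0],[0,0,0,0,0,0,0],[0,0,0,0,0,0,0],[0,0,0,0,0,0,0],[0,0,0,0,0,0,0],[0,0,0,0,0,0,0],[0,0,0,0,0,0,0],[0,0,0,0,0,0,0]]]' 25
```

```text
time_s: 3.35
eef_pos: [475.1, -346.0, 97.6]
ee_rot: [-0.0, 0.717, 0.697, 0.0]
force: [0.7, -0.5, 0.1]
grip_width: 0.703
grip_force: 0.0
time_s: 4.15
eef_pos: [476.1, -347.0, 100.2]
ee_rot: [0.002, 0.717, 0.697, 0.0]
force: [-0.8, -0.1, 5.8]
grip_width: 0.181
grip_force: 25.8
```

```bash
python3 -m crank '[[[0,0,-0.5,0,0,0,0],[0,0,-0.8,0,0,0,0],[0,0,-0.9,0,0,0,0],[0,0,-0.9,0,0,0,0],[0,0,-0.9,0,0,0,0],[0,0,-0.9,0,0,0,0],[0,0,-0.9,0,0,0,0],[0,0,-0.8,0,0,0,0]]]'
python3 -m crank '[[[0.7,0,0,0,0,0,0],[0.9,0,0,0,0,0,0],[1,0,0,0,0,0,0],[1,0,0,0,0,0,0],[1,0,0,0,0,0,0],[1,0,0,0,0,0,0],[1,0,0,0,0,0,0],[1,0,0,0,0,0,0]]]'>/dev/null
python3 -m crank '[[[1,-0.2,0,0,0,0,0],[1,-0.2,0,0,0,0,0],[1,-0.2,0,0,0,0,0],[1,-0.2,0,0,0,0,0],[0.8,-0.1,0,0,0,0,0],[0.5,0,0,0,0,0,0],[0,0,0,0,0,0,0],[0,0,0,0,0,0,0]]]'
python3 - <<'E'
from h import *
import pickle
s=sense();im=capture("wrist");cv2.imwrite("pics/w2.png",im);pickle.dump(s,open("w2.pkl","wb"))
E
```

```text
time_s: 4.95
eef_pos: [475.3, -346.2, 265.8]
ee_rot: [0.001, 0.717, 0.697, 0.0]
force: [-0.2, 0.4, -1.0]
grip_width: 0.18
grip_force: 25.3
time_s: 6.55
eef_pos: [461.7, -23.8, 263.6]
ee_rot: [0.0, 0.717, 0.698, 0.0]
force: [0.4, -0.4, -1.2]
grip_width: 0.178
grip_force: 25.2
```

View pics/w2.png

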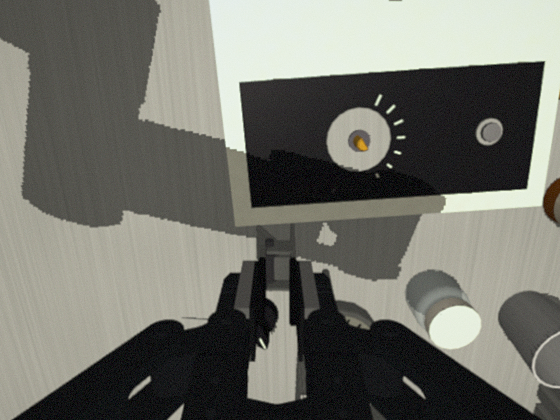

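The thermometer is held straight, with the clip below the fingers at (277,255). The brass stem is at about (361,143) on the black panel. I'll zoom in on the stem and move on over the pan.

```bash
python3 -m crank '[[[0.7,-0.05,0,0,0,0,0],[1,-0.1,0,0,0,0,0],[1,-0.1,0,0,0,0,0],[1,-0.1,0,0,0,0,0],[1,-0.1,0,0,0,0,0],[1,-0.1,0,0,0,0,0],[1,-0.1,0,0,0,0,0],[1,-0.1,0,0,0,0,0]]]'>/dev/null
python3 -m crank '[[[0.8,-0.1,0,0,0,0,0],[0.5,0,0,0,0,0,0],[0,0,0,0,0,0,0],[0,0,0,0,0,0,0],[0,0,0,0,0,0,0],[0,0,0,0,0,0,0],[0,0,0,0,0,0,0],[0,0,0,0,0,0,0]]]'
python3 - <<'E'
from h import *
import pickle
s=sense();im=capture("wrist");cv2.imwrite("pics/w3.png",im);pickle.dump(s,open("w3.pkl","wb"))
b=cv2.imread("pics/w2.png")
a=cv2.resize(b[118:168,336:386],(400,400),interpolation=cv2.INTER_CUBIC)
c=cv2.resize(im,(533,400))
cv2.imwrite("pics/c3.png",np.hstack([a,c])[:, :800] if 0 else cv2.resize(np.hstack([a,c]),(800,343)))
E
```

```text
time_s: 8.2
eef_pos: [446.3, 201.9, 263.3]
ee_rot: [0.0, 0.717, 0.697, -0.0]
force: [-0.8, -0.3, -1.1]
grip_width: 0.177
grip_force: 25.2
```

View pics/c3.png

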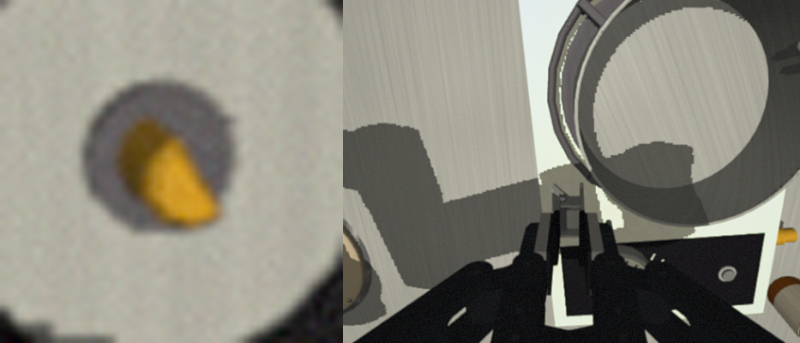

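The stem top is a D whose straight edge faces right and up, so the flat points about +30°. The pan's rim is in view at the upper right. I'll unroll the rim on the plane z=175 to measure it and compute the stem angle.

```bash
python3 - <<'E'
from h import *
import pickle
b=cv2.imread("pics/w2.png");m2=cam("wrist",pickle.load(open("w2.pkl","rb")))
hsv=cv2.cvtColor(b,cv2.COLOR_BGR2HSV)
roi=np.zeros(b.shape[:2],np.uint8);roi[118:168,336:386]=1
for V in (120,150,180):
    k=((hsv[...,0]>10)&(hsv[...,0]<32)&(hsv[...,1]>120)&(hsv[...,2]>V)&(roi>0)).astype(np.uint8)
    c=max(cv2.findContours(k,0,cv2.CHAIN_APPROX_NONE)[0],key=cv2.contourArea)
    P=np.array([onz(m2,*p[0],86)[:2] for p in c],np.float32)
    (cc,wh,an)=cv2.minAreaRect(P);print(V,cv2.contourArea(c),np.round(cc,1),np.round(wh,1),round(an,1))
# panel rect yaw: skip. polar rim
s=pickle.load(open("w3.pkl","rb"));m=cam("wrist",s);im=cv2.imread("pics/w3.png")
c0=np.array([543,231.]);A=np.arange(90,300,0.5);Rr=np.arange(80,118,0.25)
mx=np.zeros((len(Rr),len(A)),np.float32);my=mx.copy()
for j,a in enumerate(np.deg2rad(A)):
    for i,r in enumerate(Rr): mx[i,j],my[i,j]=px(m,[c0[0]+r*np.cos(a),c0[1]+r*np.sin(a),175])
pol=cv2.remap(im,mx,my,cv2.INTER_LINEAR);cv2.imwrite("pics/pol.png",cv2.resize(pol,(800,600),interpolation=cv2.INTER_LINEAR))
E
```

```text
120 78.5 [535.5   2.1] [ 6.9 11.6] 32.5
150 58.0 [535.8   1.9] [ 5.7 10.9] 32.5
180 39.5 [535.8   2. ] [4.8 9.2] 32.5
```

View pics/pol.png

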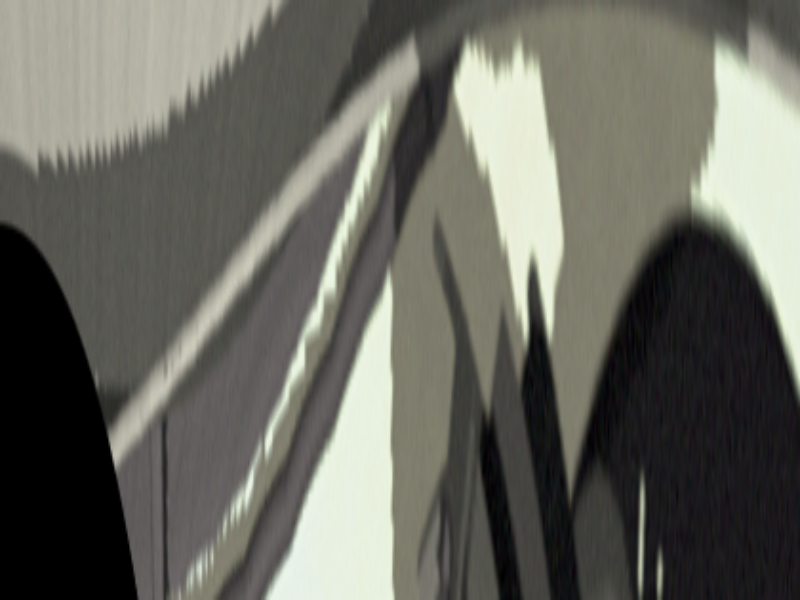

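The rim shows as a bright band running from r≈108 at 121° to 83.7 at 198°. The pan centre is therefore about (+10,+17) from my guess, near (553,248). I'll refine it with a fit.

```bash
python3 - <<'E'
from h import *
import pickle
from scipy.optimize import least_squares
def fit(m,im,c0,A):
    g=cv2.cvtColor(im,cv2.COLOR_BGR2GRAY).astype(np.float32);Rr=np.arange(90,107,0.25)
    for it in range(3):
        P=[]
        for a in np.deg2rad(A):
            X=[[c0[0]+r*np.cos(a),c0[1]+r*np.sin(a)] for r in Rr]
            uv=np.array([px(m,[*x,175]) for x in X],np.float32)
            L=cv2.remap(g,uv[None,:,0],uv[None,:,1],cv2.INTER_LINEAR)[0]
            k=np.convolve(L,np.r_[-np.ones(12)/24,np.ones(12)/12,-np.ones(12)/24],"valid")
            i=int(k.argmax())
            if k[i]>15:P.append(X[i+17])
        P=np.array(P);q=least_squares(lambda c:np.hypot(*(P-c).T)-98.5,c0,loss="soft_l1");c0=q.x
    return c0.round(1),len(P),np.abs(q.fun).mean().round(2), np.abs(np.hypot(*(P-c0).T)-98.5).mean()
im=cv2.imread("pics/w3.png");m=cam("wrist",pickle.load(open("w3.pkl","rb")))
print(fit(m,im,np.array([553,248.]),np.arange(118,196,2)))
print(fit(cam("top"),cv2.imread("pics/top0.png"),np.array([553,248.]),np.arange(0,360,3)))
mt=cam("top");print("stem top",onz(mt,277,214,86), "pan w/ top: outer left/right",[onz(mt,u,v,175).round(0) for u,v in [(141,208),(235,208),(187,162)]])
E
```

```text
(array([551.6, 248.5]), 34, np.float64(0.23), np.float64(0.23249812358169417))
(array([552.1, 246.8]), 115, np.float64(0.75), np.float64(0.7466572240319072))
stem top [536.72533198  -0.85160132  86.        ] pan w/ top: outer left/right [array([541., 352., 175.]), array([541., 107., 175.]), array([662., 234., 175.])]
```

```bash
python3 -m crank '[[[0.65,0.08,0,0,0,0,0],[0.9,0.1,0,0,0,0,0],[0.4,0.05,0,0,0,0,0],[0,0,0,0,0,0,0],[0,0,0.8,0,0,0,0],[0,0,0.8,0,0,0,0],[0,0,0.6,0,0,0,0],[0,0,0.3,0,0,0,0]]]'
python3 -m crank '[[[0,0,0.05,0,0,0,0],[0,0,0.05,0,0,0,0],[0,0,0.05,0,0,0,0],[0,0,0.05,0,0,0,0],[0,0,0,0,0,0,0],[0,0,0,0,0,0,0],[0,0,0,0,0,0,0],[0,0,0,0,0,0,0]]]'
python3 -c "
from h import *
im=capture('wrist');a=im[110:330,180:400];b=capture('scene')[150:270,300:440]
cv2.imwrite('pics/p1.png',np.hstack([cv2.resize(a,(400,400),interpolation=2),cv2.resize(b,(400,343),interpolation=2)[:343].copy() if 0 else cv2.resize(b,(400,400),interpolation=2)]))"
```

```text
time_s: 9.05
eef_pos: [452.9, 249.9, 199.6]
ee_rot: [-0.0, 0.717, 0.697, -0.001]
force: [-1.5, 0.4, 2.5]
grip_width: 0.179
grip_force: 24.4
time_s: 9.85
eef_pos: [453.0, 251.0, 197.5]
ee_rot: [-0.0, 0.716, 0.698, 0.0]
force: [-7.5, -0.6, 9.3]
grip_width: 0.176
grip_force: 25.8
```

View pics/p1.png

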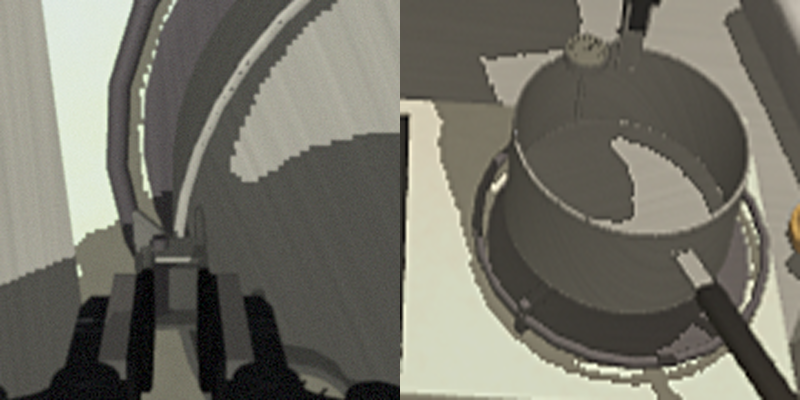

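The thermometer's stem hangs inside the pan and its clip straddles the rim at crop (180,235). The outer jaw is rubbing (force x -7.5), so I shift 3 mm outward and push down.

```bash
python3 -m crank '[[[0,-0.06,-0.05,0,0,0,0],[0,-0.06,0,0,0,0,0],[0,0,0,0,0,0,0],[0,0,0.06,0,0,0,0],[0,0,0.08,0,0,0,0],[0,0,0.08,0,0,0,0],[0,0,0,0,0,0,0],[0,0,0,0,0,0,0]]]'
```

```text
time_s: 10.75
eef_pos: [451.0, 251.0, 194.5]
ee_rot: [0.001, 0.716, 0.698, 0.002]
force: [-7.0, -2.5, 24.1]
grip_width: 0.183
grip_force: 26.9
```

```bash
python3 -m crank '[[[0,0,0,0,0,0,25],[0,0,0,0,0,0,30],[0,0,0,0,0,0,45],[0,0,0,0,0,0,60],[0,0,0,0,0,0,60],[0,0,0,0,0,0,60],[0,0,-0.1,0,0,0,60],[0,0,0,0,0,0,60]]]'
python3 -m crank '[[[0,0,-0.5,0,0,0,60],[0,0,-0.8,0,0,0,60],[0,0,-1,0,0,0,60],[0,0,-1,0,0,0,60],[-0.8,0,0,0,0,0,60],[-1,0,0,0,0,0,60],[-0.5,0,0,0,0,0,60],[0,0,0,0,0,0,60]]]'
python3 -c "
from h import *
import pickle
s=sense();im=capture('wrist');cv2.imwrite('pics/w4.png',im);pickle.dump(s,open('w4.pkl','wb'));b=capture('scene')[150:270,300:440]
cv2.imwrite('pics/p2.png',np.hstack([cv2.resize(im,(400,300)),cv2.resize(b,(350,300),interpolation=2)]))"
```

```text
time_s: 11.55
eef_pos: [450.5, 250.9, 194.4]
ee_rot: [0.0, 0.717, 0.698, 0.0]
force: [-0.6, 0.6, -0.6]
grip_width: 0.704
grip_force: 0.0
time_s: 12.35
eef_pos: [448.9, 192.5, 277.2]
ee_rot: [0.0, 0.717, 0.697, 0.0]
force: [-0.0, 0.4, 0.3]
grip_width: 0.707
grip_force: 0.0
```

View pics/p2.png

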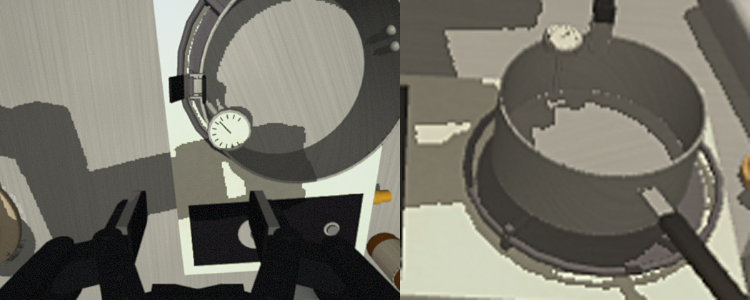

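The thermometer is clamped on the near rim and released, with the dial at (230,130) inside and the pan in place. Those were my ten pictures, so from here I work numerically. I check the dial height by two views, then move over the knob.

```bash
python3 -m crank '[[[-0.7,0,0,0,0,0,60],[-1,0,0,0,0,0,60],[-1,0,0,0,0,0,60],[-1,0,0,0,0,0,60],[-1,0,0,0,0,0,60],[-1,0,0,0,0,0,60],[-1,0,0,0,0,0,60],[-1,0,0,0,0,0,60]]]'>/dev/null
python3 -m crank '[[[-1,0,0,0,0,0,60],[-1,0,0,0,0,0,60],[-1,0,0,0,0,0,60],[-1,0,0,0,0,0,60],[-1,0,0.3,0,0,0,60],[-1,0,0.8,0,0,0,60],[-1,0,0.9,0,0,0,60],[-1,0,0.9,0,0,0,60]]]'>/dev/null
python3 -m crank '[[[-0.7,-0.1,0.8,0,0,0,60],[-0.4,0,0.6,0,0,0,60],[0,0,0.4,0,0,0,60],[0,0,0,0,0,0,60],[0,0,0,0,0,0,60],[0,0,0,0,0,0,60],[0,0,0,0,0,0,60],[0,0,0,0,0,0,60]]]'
python3 - <<'E'
from h import *
import pickle
w=cv2.imread("pics/w4.png");m=cam("wrist",pickle.load(open("w4.pkl","rb")))
s=sense();k=capture("wrist");cv2.imwrite("pics/w5.png",k);pickle.dump(s,open("w5.pkl","wb"));sc=capture("scene");cv2.imwrite("pics/s5.png",sc);mk=cam("wrist",s)
def blob(im,x0,y0,x1,y1,f,n=1):
    g=f(im).astype(np.uint8)[y0:y1,x0:x1];N,l,st,ce=cv2.connectedComponentsWithStats(g)
    o=np.argsort(-st[1:,4])[:n]+1
    return [(st[i,4],(ce[i]+[x0,y0]).round(1),st[i,:4]) for i in o],(l==o[0])
g=lambda im:cv2.cvtColor(im,cv2.COLOR_BGR2GRAY)
a,_=blob(w,290,150,355,210,lambda i:g(i)>185,2);b,_=blob(sc,345,150,382,178,lambda i:g(i)>185,2);print(a,b)
o1,d1=ray(m,*a[0][1]);o2,d2=ray(cam("scene"),*b[0][1])
t=np.linalg.lstsq(np.c_[d1,-d2],o2-o1,rcond=None)[0];print("dial",o1+t[0]*d1,o2+t[1]*d2)
print("knob exp px",px(mk,[432,-227,38]),px(mk,[432,-227,0]))
a,_=blob(k,180,90,400,300,lambda i:g(i)<35,2);print("dark",a)
E
```

```text
time_s: 14.85
eef_pos: [435.2, -226.3, 159.5]
ee_rot: [0.0, 0.716, 0.698, 0.0]
force: [0.4, 0.0, -0.0]
grip_width: 0.707
grip_force: 0.0
[(np.int32(1964), array([321.2, 182. ]), array([ 4,  7, 55, 50], dtype=int32))] [(np.int32(81), array([365.1, 164.5]), array([13, 10, 14, 10], dtype=int32))]
dial [478.5803013  210.97697092 187.08815806] [478.96084784 212.09908341 186.81365778]
knob exp px [272.07634942 196.57283154] [272.60513957 182.63620268]
dark [(np.int32(3028), array([273.1, 183.9]), array([63, 62, 60, 74], dtype=int32)), (np.int32(429), array([355.3, 286.3]), array([168, 177,  20,  33], dtype=int32))]
```

```bash
python3 - <<'E'
from h import *
import pickle
k=cv2.cvtColor(cv2.imread("pics/w5.png"),cv2.COLOR_BGR2GRAY);m=cam("wrist",pickle.load(open("w5.pkl","rb")))
r=k[146:234:2,236:312:2]
for i,row in enumerate(r): print(146+2*i,"".join(" .:-=+*#%@"[min(9,int(v)//12)] for v in row))
E
```

```text
146 ##############*##################*####
148 ##*######*##*########*################
150 ##########*####################***##*#
152 ###########*#**=-:::--+*#########*####
154 ###########*=: . .    ..-+#####*##*###
156 ##########-:  . : .   ..  :*##########
158 ########*-     ... .  ..  ..+#########
160 *#######:   .. .  .  .. .    =########
162 ######*:. ..... .  :. .. .. . =####**#
164 ######=  . . . .......:..... . =###*#*
166 #####* .  ..  ::  ... .. . ..  :#*#*##
168 #####: .    .  ....  .......... =#####
170 ####*. ..... ....   .... ..   ...*#*##
172 ####- .  .....:..... . ::....  . +#*##
174 ####..:.  ..   .:. . .:. ..:. .. -####
176 ###*....   ..:.. . .. . ...... ..:*###
178 ###+ ... : ..... .  .... ....:.. .*###
180 ###= .: :.. ...... .   . ......:. **##
182 ###+.. ... ..:... : .. ..... .:. .*#*#
184 ###+ .  .   .. ...  .... :  ..  ..##*#
186 #%#*... . :. . ......  ...:.. . ..*###
188 ###*....  .  .. ..  ..    ....  .:####
190 ####-  ..... . .. . .  ...   . :.+####
192 ####=.... . . :   .........   .. +####
194 ####*   ....: . :. .... ......:.:*####
196 *####: .. . ...  :.... .  . ...:=#####
198 *##*#+. . . .... . :...  . : . .*#####
200 *#####-  ... .... ..... .. .  .=#*####
202 *######:. .  .  ... .     ....-#######
204 **#####+...  .. . . ..  .   .:***#####
206 ########+.    ...  ..=:..:..:*########
208 @########+: ....:.. =@*. ...+##*######
210 @@@*#*#####+...   ..:@@: . .=#########
212 @@@@*#######*+-.   . +@+ . .=#########
214 @@@@*###########*=.. :@@.   -#*#######
216 @@@@##############... #@+   +#########
218 @@@**###*#######*#=  .:@%  .*#####*###
220 @@*#######*########....#@- :#*###*####
222 @@@################=.. :@#.=###*######
224 @@@@################*=:.#@:*##########
226 @@@@@########*######*##=-=+###########
228 @@@@@@##################*####*#*#*####
230 @@@@@@@%###############*##############
232 @@@@@@@@@#*##################*#*#*####
```

```bash
python3 - <<'E'
from h import *
import pickle
from scipy.optimize import least_squares
k=cv2.cvtColor(cv2.imread("pics/w5.png"),cv2.COLOR_BGR2GRAY);m=cam("wrist",pickle.load(open("w5.pkl","rb")))
b=cv2.GaussianBlur(k,(3,3),0)
def edges(y0,y1):
    P=[]
    for y in range(y0,y1):
        x=np.where(b[y,236:312]<55)[0];P+=[(236+x[0]-.5,y),(236+x[-1]+.5,y)]
    return P
for n,y0,y1,z in [("up",155,170,0),("up",155,170,16),("low",188,204,16)]:
    P=np.array([onz(m,u,v,z)[:2] for u,v in edges(y0,y1)])
    q=least_squares(lambda c:np.hypot(*(P-c[:2]).T)-c[2],[435,-226,25]);f=least_squares(lambda c:np.hypot(*(P-c).T)-25.5,[435,-226]);print(n,z,q.x.round(1),f.x.round(1),np.abs(f.fun).mean().round(2))
yy,xx=np.where(k[204:226,274:292]>80);U=np.c_[xx+274,yy+204]
U=U[(U[:,1]>206)&(np.abs(U[:,0]-(278+(U[:,1]-207)*8/17))<3.5)]
for z in (38,39,25,16):
    L=np.array([onz(m,u,v,z)[:2] for u,v in U]);vx,vy,x0,y0=cv2.fitLine(L.astype(np.float32),2,0,.01,.01).ravel()
    print(z,"dir",np.degrees(np.arctan2(vy,vx)).round(1),"mean",L.mean(0).round(1),"far end",L[L[:,1].argmin()].round(1))
E
```

```text
up 0 [ 432.2 -225.8   25.4] [ 432.2 -226. ] 0.18
up 16 [ 432.5 -221.3   24. ] [ 432.5 -223.5] 0.28
low 16 [ 432.3 -224.8   23.8] [ 432.4 -221.1] 0.55
38 dir -68.5 mean [ 438.8 -242.6] far end [ 441.9 -250.1]
39 dir -68.5 mean [ 438.8 -242.2] far end [ 441.9 -249.7]
25 dir -68.5 mean [ 438.9 -247.6] far end [ 442.1 -255.4]
16 dir -68.5 mean [ 438.9 -251. ] far end [ 442.3 -259.1]
```

```bash
python3 -m crank '[[[0,-0.12,0.3,0,0,0,60],[0,0,0.5,0,0,-1,60],[0,0,0.9,0,0,-1,60],[0,0,0.9,0,0,-0.89,60],[0,0,0.9,0,0,0,60],[0,0,0.9,0,0,0,60],[0,0,0.7,0,0,0,60],[0,0,0.5,0,0,0,50]]]' 60
python3 -m crank '[[[0,0,0,0,0,0,50],[0,0,0,0,0,0,40],[0,0,0,0,0,0,0],[0,0,0,0,0,0,0],[0,0,0,0,0,0,0],[0,0,0,0,0,0,0],[0,0,0,0,0,0,0],[0,0,0,0,0,0,0]]]' 60
```

```text
time_s: 15.75
eef_pos: [431.3, -225.9, 17.5]
ee_rot: [-0.001, 0.562, 0.827, 0.0]
force: [0.2, -0.5, 0.2]
grip_width: 0.586
grip_force: 0.0
time_s: 16.55
eef_pos: [432.5, -226.7, 20.0]
ee_rot: [0.001, 0.562, 0.827, -0.0]
force: [-1.5, 0.6, 6.4]
grip_width: 0.171
grip_force: 59.2
```

```bash
python3 -m crank '[[[0,0,-0.4,0,0,0,0],[0,0,-0.8,0,0,0,0],[0,0,-0.9,0,0,0,0],[0,0,-0.9,0,0,0,0],[0,0,-0.9,0,0,0,0],[0.3,0.5,-0.9,0,0,0,0],[0.6,0.9,0,0,0,0,0],[0.6,0.95,0,0,0,0,0]]]'
python3 -m crank '[[[0.6,0.95,0,0,0,0,0],[0.6,0.95,0,0,0,0,0],[0.6,0.95,0,0,0,0,0],[0.6,0.95,0,0,0,0,0],[0.5,0.7,0,0,0,0,0],[0.2,0.4,0,0,0,0,0],[0,0,0,0,0,0,0],[0,0,0,0,0,0,0]]]'
python3 - <<'E'
from h import *
import pickle
s=sense();im=capture("wrist");cv2.imwrite("pics/w6.png",im);pickle.dump(s,open("w6.pkl","wb"));m=cam("wrist",s)
print(s["eef_pos"],s["joints"],Rt(s).as_matrix().round(3).tolist())
c=px(m,[537,3,86]);print(c)
h=cv2.cvtColor(im,cv2.COLOR_BGR2HSV);k=((h[...,0]>8)&(h[...,0]<34)&(h[...,1]>110)&(h[...,2]>50))
k[:, :]&=False|k
u,v=c.astype(int)
for y in range(max(0,v-26),min(420,v+26)):
    print(y,"".join("." if not k[y,x] else "0123456789"[min(9,int(h[y,x,2])//26)] for x in range(u-26,u+26)))
E
```

```text
time_s: 17.35
eef_pos: [473.4, -169.5, 140.5]
ee_rot: [0.001, 0.563, 0.827, 0.0]
force: [0.2, -0.1, -0.6]
grip_width: 0.175
grip_force: 58.6
time_s: 18.15
eef_pos: [557.9, -53.3, 139.2]
ee_rot: [-0.0, 0.562, 0.827, -0.0]
force: [-0.9, -0.1, -0.8]
grip_width: 0.174
grip_force: 58.6
[557.90899992 -53.32063129 139.18787713] [-3.04180435e-01  4.75394878e-01  1.51352425e+00 -3.11837343e-04
  1.15280512e+00 -6.80504065e-01] [[-0.368, 0.93, -0.0], [0.93, 0.368, -0.0], [-0.0, -0.0, -1.0]]
[277.90955076 125.28644734]
99 ....................................................
100 ....................................................
101 ....................................................
102 ....................................................
103 ....................................................
104 ....................................................
105 ....................................................
106 ....................................................
107 ....................................................
108 ....................................................
109 .............
[... 1676 characters left out ...]
................
139 ....................................................
140 ....................................................
141 ....................................................
142 ....................................................
143 ....................................................
144 ....................................................
145 ....................................................
146 ....................................................
147 ....................................................
148 ....................................................
149 ....................................................
150 ....................................................
```

```bash
python3 - <<'E'
from h import *
import pickle
im=cv2.imread("pics/w6.png");m=cam("wrist",pickle.load(open("w6.pkl","rb")))
h=cv2.cvtColor(im,cv2.COLOR_BGR2HSV)
for V,z in ((104,85),(150,85.5),(190,86)):
    k=((h[...,0]>8)&(h[...,0]<34)&(h[...,1]>110)&(h[...,2]>V)).astype(np.uint8);k[:100]=0;k[145:]=0;k[:,:255]=0;k[:,300:]=0
    c=max(cv2.findContours(k,0,1)[0],key=cv2.contourArea).reshape(-1,2)
    P=np.array([onz(m,*p,z)[:2] for p in c],np.float32);r=cv2.minAreaRect(P);print(V,np.round(r[0],1),np.round(r[1],1),round(r[2],1))
    for a in (30,33,36):
        n=np.array([np.cos(np.radians(a)),np.sin(np.radians(a))]);t=np.array([-n[1],n[0]])
        pn,pt=P@n,P@t;N=(pn.min()+6+pn.max()-1.5)/2;T=(pt.min()+pt.max())/2;print(a,"ext",np.ptp(pn).round(1),np.ptp(pt).round(1),"axis",(N*n+T*t).round(1))
    e=P[(P@np.array([.84,.54]))>(P@np.array([.84,.54])).max()-1.2];vx,vy,_,_=cv2.fitLine(e,2,0,.01,.01).ravel();print("flat normal",np.degrees(np.arctan2(vy,vx))%180-90)
E
```

```text
104 [535.6   2.2] [ 7.3 12.4] 32.6
30 ext 7.5 12.5 axis [537.6   3.4]
33 ext 7.3 12.4 axis [537.5   3.4]
36 ext 7.6 12.4 axis [537.5   3.6]
flat normal 32.23555
150 [535.7   1.8] [ 6.2 10.9] 30.8
30 ext 6.3 10.9 axis [537.7   3. ]
33 ext 6.4 10.9 axis [537.7   3. ]
36 ext 6.7 10.9 axis [537.8   3.1]
flat normal 31.720497
190 [536.2   1.5] [4.6 8.7] 32.1
30 ext 4.8 8.6 axis [538.2   2.7]
33 ext 4.7 8.7 axis [538.2   2.7]
36 ext 4.8 8.7 axis [538.2   2.8]
flat normal 32.64171
```

```bash
python3 -m crank '[[[0.7,0,0,0,0,0,0],[0.9,0.1,0,0,0,0,0],[0.81,0,0,0,0,0,0],[0,0,0,0,0,-1,0],[0,0,0,0,0,-1,0],[0,0,0,0,0,-1,0],[0,0,0,0,0,-1,0],[0,0,0,0,0,-1,0]]]'>/dev/null
python3 -m crank '[[[0,0,0,0,0,-1,0],[0,0,0,0,0,-1,0],[0,0,0,0,0,-1,0],[0,0,0,0,0,-1,0],[0,0,0,0,0,-1,0],[0,0,0,0,0,-1,0],[0,0,0,0,0,-1,0],[0,0,0,0,0,-0.59,0]]]'>/dev/null
python3 -m crank '[[[0,0,0.3,0,0,0,0],[0,0,0.3,0,0,0,0],[0,0,0.2,0,0,0,0],[0,0,0.2,0,0,0,0],[0,0,0,0,0,0,0],[0,0,0,0,0,0,0],[0,0,0,0,0,0,0],[0,0,0,0,0,0,0]]]'
python3 - <<'E'
from h import *
s=sense();print(s["eef_pos"],s["force"],np.degrees(np.arctan2(*Rt(s).as_matrix()[1::-1,0])))
E
```

```text
time_s: 20.6
eef_pos: [538.6, 4.2, 114.3]
ee_rot: [0.0, -0.278, 0.961, -0.0]
force: [-0.1, -0.6, -0.2]
grip_width: 0.171
grip_force: 58.5
[538.55246413   4.18333964 114.29951947] [-0.08305481 -0.56935542 -0.16043254] -147.7050749595107
```

```bash
python3 -m crank '[[[0.03,0,0.1,0,0,0,0],[0,0,0.1,0,0,0,0],[0,0,0.1,0,0,0,0],[0,0,0.06,0,0,0,0],[0,0,0.06,0,0,0,0],[0,0,0.06,0,0,0,0],[0,0,0,0,0,0,0],[0,0,0,0,0,0,0]]]'
```

```text
time_s: 21.4
eef_pos: [538.1, 3.4, 102.7]
ee_rot: [0.0, -0.278, 0.961, -0.001]
force: [-1.3, -2.1, 7.1]
grip_width: 0.173
grip_force: 59.5
```

```bash
python3 -m crank '[[[0.03,0,0.06,0,0,0,0],[0,0,0.06,0,0,0,0],[0,0,0.04,0,0,0,0],[0,0,0,0,0,0,0],[0,0,0,0,0,0,0],[0,0,0,0,0,0,0],[0,0,0,0,0,0,0],[0,0,0,0,0,0,0]]]'
```

```text
time_s: 22.2
eef_pos: [537.7, 2.5, 98.4]
ee_rot: [0.001, -0.278, 0.961, -0.001]
force: [0.3, -4.9, 2.7]
grip_width: 0.165
grip_force: 59.6
```

```bash
python3 -m crank '[[[0.02,-0.03,0.06,0,0,0,0],[0,0,0.08,0,0,0,0],[0,0,0.08,0,0,0,0],[0,0,0.08,0,0,0,0],[0,0,0.04,0,0,0,0],[0,0,0,0,0,0,0],[0,0,0,0,0,0,0],[0,0,0,0,0,0,0]]]'
```

```text
time_s: 23.0
eef_pos: [537.5, 2.3, 90.0]
ee_rot: [0.0, -0.278, 0.961, -0.0]
force: [1.7, -4.0, 4.8]
grip_width: 0.165
grip_force: 59.9
```

```bash
python3 -m crank '[[[0.01,-0.03,0.06,0,0,0,0],[0,0,0.06,0,0,0,0],[0,0,0.06,0,0,0,0],[0,0,0.06,0,0,0,0],[0,0,0.04,0,0,0,0],[0,0,0,0,0,0,0],[0,0,0,0,0,0,0],[0,0,0,0,0,0,0]]]' 80
```

```text
time_s: 23.8
eef_pos: [537.7, 2.2, 84.6]
ee_rot: [0.001, -0.278, 0.961, -0.0]
force: [-4.5, 0.1, 21.2]
grip_width: 0.162
grip_force: 86.0
```

```bash
python3 -m crank '[[[0,0,0.04,0,0,0,0],[0,0,0.04,0,0,0,0],[0,0,0,0,0,0,0],[0,0,0,0,0,0,0],[0,0,0,0,0,0,0],[0,0,0,0,0,0,0],[0,0,0,0,0,0,0],[0,0,0,0,0,0,0]]]' 80
python3 - <<'E'
from h import *
s=sense();print(s["eef_pos"],s["force"],s["grip_force"],s["time_s"])
im=capture("top");m=cam("top")
# pan still there: rerun rim fit residual shift vs start
a=cv2.imread("pics/top0.png");d=cv2.absdiff(a,im)[160:256,136:238];print("pan region change",d.mean())
(sh,r)=cv2.phaseCorrelate(*[cv2.cvtColor(x[100:175,130:236],cv2.COLOR_BGR2GRAY).astype(np.float32) for x in (a,im)]);print(sh,r)
E
```

```text
time_s: 24.6
eef_pos: [537.9, 2.2, 84.3]
ee_rot: [0.001, -0.278, 0.96, -0.0]
force: [-10.6, 1.3, 38.1]
grip_width: 0.163
grip_force: 88.2
[537.87304813   2.18921032  84.28848512] [-10.58646884   1.33945326  38.06598322] 88.16694259643555 24.6
pan region change 7.6130514705882355
(-0.03311841607618504, 0.51930418517437) 0.9926934809743623
```

The force rose 17 N over 0.3 mm, so the stem is at the bottom of its travel, and the pan hasn't moved. I ease the push a little and hand in.

```bash
python3 -m crank '[[[0,0,-0.04,0,0,0,0],[0,0,0,0,0,0,0],[0,0,0,0,0,0,0],[0,0,0,0,0,0,0],[0,0,0,0,0,0,0],[0,0,0,0,0,0,0],[0,0,0,0,0,0,0],[0,0,0,0,0,0,0]]]' 80 && python3 -c "
from h import *
s=sense();print(s['eef_pos'],s['force'],s['grip_force'])
if s['force'][2]>15 and s['eef_pos'][2]<85.2: print(finish_job())"
```

```text
time_s: 25.45
eef_pos: [537.8, 2.2, 84.5]
ee_rot: [0.001, -0.278, 0.96, -0.0]
force: [-8.5, 1.3, 30.1]
grip_width: 0.166
grip_force: 86.8
[537.76001135   2.17806885  84.45605267] [-8.50563198  1.27063797 30.09722305] 86.78045868873596
the job is handed in; nothing more can be done
None
```

The job was handed in at 25.5 s: the thermometer is clipped on the pan's near rim with its stem inside, and the knob is on the valve stem, pressed to the bottom and still held; the hand-in returned no verdict.

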